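# Lock a vial carrier onto a bench shaker

### The job

Lock the vial carrier onto the bench shaker: with a fingertip, push the blue block straight back until the shaker's two brass studs reach the corners of the carrier's L-shaped slots, then push the block to the left (as seen from the shaker's control-panel side) until the studs stand at the closed ends of the slots. Only push it: do not lift or tip the carrier or pull it off the studs, let the vials stay down in their wells, leave the other things on the bench where they are, and withdraw clear of everything.

Things in the scene. Friction and masses are not known exactly. Their poses are not given: they have to be found in the camera images.
- shaker: White bench shaker 285x270x98 mm, fixed, off, turned up to 0.3 rad. Origin on the bench under it; x from the panel (front) to the back, y left, z up. Flat dark platform: top at z 84 mm, x -95..130, y -130..130 mm. The lower panel nose in front (knobs below z 80 mm) reaches x -155. Two fixed brass studs at x 45, y -68 and 68 mm stand in the carrier's slots; their heads overlap its plate, 3 mm above it.
- carrier: Loose vial carrier, 0.2 to 0.5 kg, flat on the platform: aluminium plate 120 (x) x 210 (y) x 6 mm with two L slots; blue block 76x76 mm on its middle, top 42 mm above the underside, vials 10 mm higher. Origin: centre of the underside; axes as the shaker's (to 0.04 rad). In the shaker's frame it starts at x -4..10, y -15 mm; firm stops at x 37, then y 17 mm. It takes up to 9 N to slide and stays where left.
- front_face (a point): Middle of the blue block's front face (76 mm wide, 36 mm tall, looks along the carrier's -x), 24 mm above the carrier's underside. Push here to move the carrier back (+x). The space in front of the face is free: only the flat plate, platform and lower panel lie there.
- right_face (a point): Middle of the blue block's right face (76 mm wide, looks along the carrier's -y), 24 mm above the underside. Push this face to move the carrier left (+y). The 6 mm base plate lies 67 mm wide outside it. At the corner position the right stud's head (top 14 mm above the underside) stands 6 to 24 mm out from the face, 1 to 19 mm behind its middle: push on the front half or stay above the head.
- slot_mouth_right (a point): Mouth of the right slot at the plate's back edge, on the plate's top. Slots are 14 mm wide. The first leg runs from here 50 mm along the carrier's -x to the corner. The left slot is the same, 136 mm to the left.
- slot_corner_right (a point): Where the right stud's centre stands when the carrier is at the corner (slot's centre line, 2 mm play; plate's top). The carrier can go sideways only when pushed back to within 2 mm of this. From here the second leg runs 30 mm along the carrier's -y.
- slot_end_right (a point): Where the right stud's centre stands when the carrier is locked (slot's centre line at the closed end of the second leg; plate's top; the firm stop comes 2 mm beyond). 
- slot_end_left (a point): The same point of the left slot: where the left stud's centre stands when the carrier is locked.
- stud_right (a point): Centre of the top of the right brass stud's head: head 18 mm diameter and 5 mm thick, shank 10 mm diameter, top 98 mm above the bench.
- stud_left (a point): Centre of the top of the left brass stud's head, the same as the right one.
- bottle: Reagent bottle with blue cap, 86 mm diameter, 180 mm tall, standing loose on the right; origin at the centre of its base. Leave alone.
- flask: Conical glass flask, 83 mm diameter, 138 mm tall, standing loose on the right; origin at the centre of its base. Leave alone.
- jar: Small bottle with blue cap, 68 mm diameter, 150 mm tall, standing loose on the right; origin at the centre of its base. Leave alone.
- timer: Square lab timer, 64 x 64 x 20 mm, lying loose front right; origin at the centre of its underside. Leave alone.
- marker: Blue marker pen, 135 mm long (along its y), 16 mm thick, lying loose front left; origin on its underside at mid-length. Leave alone.
- vial_1: Small screw-cap vial, 16 mm diameter, 32 mm tall, cap white, standing loose in one of the block's nine wells (18 mm diameter, 22 mm deep, grid of 23 mm); origin at the centre of its base, 20 mm above the carrier's underside. Leave it in its well.
- vial_2: Small screw-cap vial, 16 mm diameter, 32 mm tall, cap blue, standing loose in one of the block's nine wells (18 mm diameter, 22 mm deep, grid of 23 mm); origin at the centre of its base, 20 mm above the carrier's underside. Leave it in its well.
- vial_3: Small screw-cap vial, 16 mm diameter, 32 mm tall, cap white, standing loose in one of the block's nine wells (18 mm diameter, 22 mm deep, grid of 23 mm); origin at the centre of its base, 20 mm above the carrier's underside. Leave it in its well.
- vial_4: Small screw-cap vial, 16 mm diameter, 32 mm tall, cap blue, standing loose in one of the block's nine wells (18 mm diameter, 22 mm deep, grid of 23 mm); origin at the centre of its base, 20 mm above the carrier's underside. Leave it in its well.

How it is judged:
By the outcome, as a careful person would: the job done as asked, in the order asked, and still so for the second after the job is handed in, with the robot touching nothing.
It also fails if it takes over 42 s, if anything falls off the work surface, if the arm or the gripper's body presses on something with over 40 N, if the wrist force passes 120 N, or if a joint passes its speed limit or range.

### The arm

A 6-joint arm with a two-finger parallel gripper is mounted at the origin on a cart in front of the work surface, level with it; the furniture and walls round the work are solid. World frame = base frame: x ahead of the robot, y to its left, z up, the work surface at z = 0. Lengths are in mm, angles in rad, forces in N, time in s.
With the tool pointing down it reaches from about 350 to 975 mm from the base axis. Payload 4.9 kg.
Tool frame: the origin (TCP) lies between the finger pads; the fingertips stand 22 mm ahead of it and the grasp point (between the pads) lies 3 mm ahead of it; z points along the fingers, y is the line along which they close (so a half turn about z gives the same grasp; the last joint's range is limited). The gripper opens to 85 mm and grips with 20 to 120 N. Pads are 22 mm wide; open, the fingers measure 114 mm over their backs; the gripper's body (76 mm by 85 mm) begins 54 mm behind the grasp point. The pads swing forward as they close: fully open they stand 13 mm farther back than shut.
Start: joints at [-1.359, 0.053, 1.613, -0, 1.476, -0.119], TCP at [202.994, -591.097, 253.304] pointing down, gripper open.
Joint ranges: [-3.01, 3.01], [-1.01, 2.22], [0.06, 2.58], [-1.02, 4.17], [0.09, 2.62], [-3.14, 3.14]. Speed limits (rad/s): [2.57, 2.57, 3.14, 3.14, 3.14, 3.14].

### API

Orientations are given as a 3x3 rotation matrix whose columns are the frame's x, y, z axes.
In Python, from workcell import r gives the robot as it stands. The module is installed in compiled form; this text tells all that it offers.
- The arm moves only by the shell command python3 -m pendant 'ROWS' [FORCE]. ROWS is JSON, a list of rows, each an object with "slide": the shift along the tool's x, y, z as a fraction of full scale, a list of three; "turn": the turn about the tool's z as a fraction of full scale; "claw": the gripper's target within -1 to 1 (fully open at 1, half-way at 0, shut at -1). In form: [{"slide": [dx, dy, dz], "turn": turn, "claw": claw}, ...]. A call has 1 to 10 rows; each row is the pose to reach, as a shift and turn from the pose commanded when the call began, along the tool's axes at that moment; what a row does not reach only later rows make up. Full scale, the value 1, is 10 cm for a shift and 60 degrees for a turn. A row lasts 1/8 s, in which the tool goes at most 62.5 mm and 10.7 degrees, less where a joint would pass 70% of its speed; a pose out of reach is approached as far as the arm can. A call with a number of a shift or a turn outside -1 to 1 is refused whole. A call with a gripper value outside its range is refused whole. The fingers move at their own pace and stop on an object; FORCE is the grip in N (left out, the last holds). Time passes only in rows, so rows that repeat a pose let the fingers close. It gives the time, the measured TCP pose, the force, the opening and the grip force at its end, in the units of the state.
- r.observe(): the state, without advancing time (a new reading comes with each control period).
- r.grab_frame(name): name is "scene" or "top" or "wrist"; returns a dict with "frame" (420x560x3 uint8, red, green, blue), "z_map" (420x560 float32, mm along the optical axis (not along the pixel's ray), 0 where there is no reading), "fov_y" (degrees; the focal length in pixels is half the picture's height over the tangent of half this angle, whatever the lens; pixels are square), "cx", "cy" (the principal point, pixels), "pose" (4x4, takes a point from camera to world coordinates); the wrist camera has in their place "tool_from_camera" (4x4, takes a point from camera to tool coordinates, whose origin is the TCP and whose axes are the flange's). Camera axes: x right, y down, z forward; pixel columns grow to the right and rows downward; lengths in mm; the calibration is good to about 2 mm. The wrist camera is an equidistant fisheye: a pixel r from the principal point sees the ray r / f radians off the axis. A picture is of the moment at which its call begins: read the wrist's pose just before it.
- r.finish_job(): hands the job in; it is judged then, once.
The state is a dict: "t": time; "q": joint angles; "joint_velocities": joint speeds; "tau": joint torques, N m; "tcp_pos": TCP position; "orientation": TCP orientation; "force": force on the tool from outside, world axes, zero at the start; "torque": the same for the moment, N m; "opening": opening from 0.0 (shut) to 1.0 (fully open); "finger_force": force on a finger pad.
Only numpy, scipy, OpenCV 4.12 (cv2) and the standard library are available. Lean on these libraries where they do the work, as an engineer would, in place of code of your own. Each camera call takes 0.05 s, during which the arm holds its last target. There are 200 camera calls.

## Working session

There is one attempt and no reset: what is moved stays moved. The work goes in short steps, Python scripts to look and compute and a shell command to move; the robot and the scene stay as the last step left them, time stands still between calls to the robot, and variables do not carry over. Pictures are saved under pics/ and viewed, at most 10 in all, crops included, and the job is handed in when it is done.

```bash
mkdir -p pics
cat > h.py <<'E'
import numpy as np, cv2
from workcell import r
def snap(n):
    f=r.grab_frame(n); np.savez(f'pics/{n}.npz',**f); return f
def pt(f,u,v,z=None):
    """pixel -> world; z given: intersect with height z, else depth"""
    k=f['frame'].shape[0]/2/np.tan(np.radians(float(f['fov_y']))/2)
    d=np.array([(u-f['cx'])/k,(v-f['cy'])/k,1.]); P=f['pose']
    if z is None: return P[:3,:3]@(d*f['z_map'][int(round(v)),int(round(u))])+P[:3,3]
    w=P[:3,:3]@d; return P[:3,3]+w*(z-P[2,3])/w[2]
E
python3 - <<'E'
from h import *
for n in ('top','scene'):
    f=snap(n); cv2.imwrite(f'pics/{n}0.png',f['frame'][:,:,::-1]); print(n,f['pose'].round(3).tolist(),f['fov_y'],f['cx'],f['cy'])
print(r.observe())
E
```

```text
top [[0.009, -0.98, 0.2, 181.935], [-1.0, -0.008, 0.006, -92.786], [-0.005, -0.2, -0.98, 1758.197], [0.0, 0.0, 0.0, 1.0]] 42.485726015685756 279.4898748568334 214.72222443411658
scene [[-0.475, -0.538, 0.696, -526.103], [-0.88, 0.31, -0.36, 494.882], [-0.022, -0.784, -0.621, 1060.129], [0.0, 0.0, 0.0, 1.0]] 44.554703043053685 271.05578583195955 207.53265852095592
{'t': 0.1, 'q': array([-1.35903823e+00,  5.33016182e-02,  1.61413933e+00,  1.79953662e-05,
        1.47602169e+00, -1.19043346e-01]), 'joint_velocities': array([ 0.00206927, -0.00109434, -0.00192724,  0.00113042,  0.0008535 ,
       -0.00092612]), 'tau': array([ 1.43990357e-03, -3.94904780e+01, -3.71363175e+01, -1.09385141e-05,
        3.93430601e-03, -1.61505369e-05]), 'tcp_pos': array([ 202.86966126, -590.60847791,  252.18961684]), 'orientation': array([[ 9.45782940e-01,  3.24799151e-01, -3.75517039e-04],
       [ 3.24799280e-01, -9.45781197e-01,  1.83197937e-03],
       [ 2.39868390e-04, -1.85462250e-03, -9.99998251e-01]]), 'force': array([-0.14090055,  0.25874376,  0.32946986]), 'torque': array([-0.01140936, -0.04696703, -0.03166231]), 'finger_force': 0.0, 'opening': 0.9995583266216869}
```

View pics/top0.png

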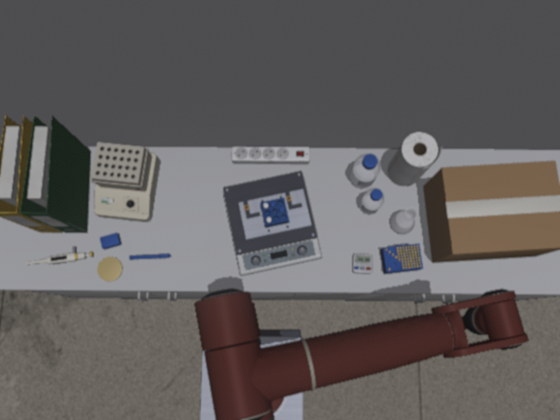

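View pics/scene0.png

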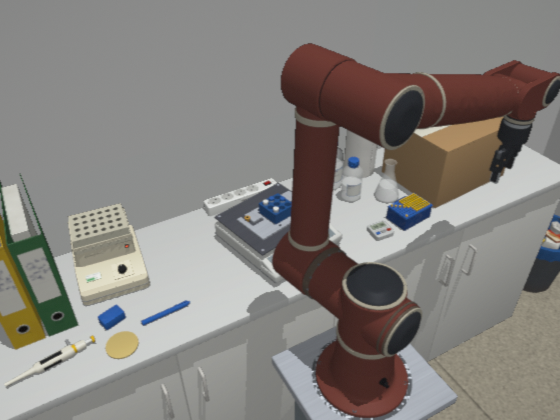

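The top view shows the shaker at about (272,222), with the blue block at (274,212) and the studs near (250,218) and (290,200). The right-hand items sit at columns 360-410. I'll enlarge that part.

Run:
```python
from h import *
f=dict(np.load('pics/top.npz'))
c=f['frame'][165:280,215:330,::-1]; cv2.imwrite('pics/top1.png',cv2.resize(c,None,fx=5.2,fy=5.2,interpolation=cv2.INTER_CUBIC))
for u,v in [(274,212),(238,190),(300,230),(245,235),(270,205)]: print(u,v,pt(f,u,v).round(0))
```

```text
274 212 [531. -65.  96.]
238 190 [604.  51.  85.]
300 230 [ 475. -147.   87.]
245 235 [458.  26.  85.]
270 205 [547. -53. 121.]
```

View pics/top1.png

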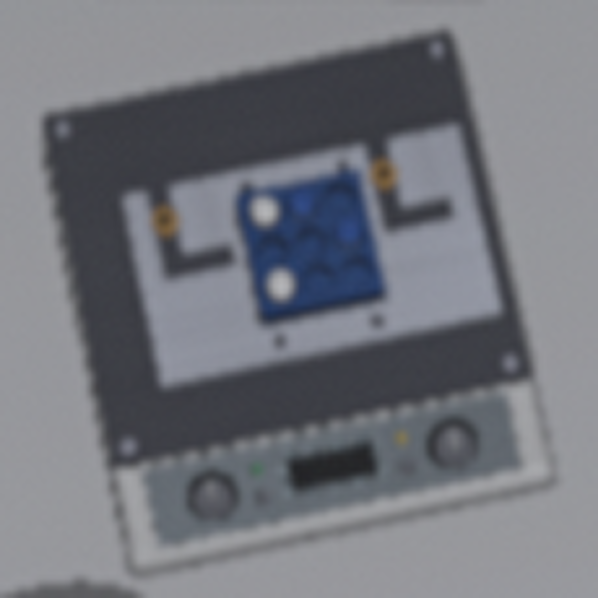

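Run:
```python
from h import *
f=dict(np.load('pics/top.npz'))
P=lambda x,y,z: pt(f,215+(x+.5)/5.2-.5,165+(y+.5)/5.2-.5,z)[:2]
L,R=P(165,220,98),P(384,174,98)
def yaw(v): return np.arctan2(v[1],v[0])
print('studs',L,R,np.linalg.norm(L-R),'yaw',yaw(L-R)-np.pi/2)
pf=[P(*a,84) for a in[(45,115),(452,30),(530,380),(112,465)]]
print('platform',np.round(pf,0).tolist(),'yaw',yaw(pf[0]-pf[1])-np.pi/2,yaw(pf[1]-pf[2]),yaw(pf[0]-pf[3]))
pl=[P(*a,90) for a in[(123,193),(460,122),(503,313),(160,387)]]
print('plate',np.round(pl,0).tolist(),np.mean(pl,0),'yaw',yaw(pl[0]-pl[1])-np.pi/2,yaw(pl[3]-pl[2])-np.pi/2,yaw(pl[1]-pl[2]),yaw(pl[0]-pl[3]))
y=yaw(L-R)-np.pi/2; X=np.array([np.cos(y),np.sin(y)]);Y=np.array([-X[1],X[0]])
o=(L+R)/2-45*X; c=np.mean(pl,0)
print('origin',o,'carrier in shaker',(c-o)@X,(c-o)@Y)
print('platform in shaker',[((p-o)@X,(p-o)@Y) for p in pf])
for n,(u,v) in dict(cap=(375,195),cap2=(369,161),flask=(404,222),timer=(362,263),box=(402,258)).items(): print(n,pt(f,u,v).round())
# camera frame of wrist, tool
print(r.grab_frame('wrist')['tool_from_camera'].round(3).tolist())
```

```text
studs [545.87857907  22.32986365] [ 575.48210723 -110.04812004] 135.64770342945616 yaw 0.220008921158521
platform [[614.0, 99.0], [671.0, -152.0], [452.0, -199.0], [398.0, 52.0]] yaw 0.22058422760046215 0.2122125106560469 0.2122896421915886
plate [[564.0, 49.0], [610.0, -156.0], [492.0, -182.0], [445.0, 24.0]] [527.83584653 -66.58336804] yaw 0.221120519072747 0.22333732341206702 0.21518358761481743 0.20728623912828753
origin [516.76504554 -53.67985301] carrier in shaker 7.987903327555124 -15.008555396822546
platform in shaker [(np.float64(128.59625457368782), np.float64(127.21000214183375)), (np.float64(128.74382626744762), np.float64(-129.29968855615144)), (np.float64(-94.99999210764322), np.float64(-127.55525455599653)), (np.float64(-92.53939145922553), np.float64(128.9170437892119))]
cap [ 574. -374.  154.]
cap2 [ 674. -354.  179.]
flask [ 505. -476.   79.]
timer [ 380. -348.   25.]
box [ 394. -472.   49.]
[[-0.001, -0.955, -0.296, 76.054], [1.0, -0.001, -0.0, 0.196], [-0.0, -0.296, 0.955, -120.325], [0.0, 0.0, 0.0, 1.0]]
```

The measurements agree with each other: stud spacing comes out at 135.6 mm (136 given), yaw is about 0.217, and the carrier sits at (8, -15) in the shaker's frame. I'll start the approach with the gripper shut.

```bash
python3 -m pendant '[{"slide":[0.5,-0.5,0],"turn":0,"claw":-1},{"slide":[1,-1,0],"turn":0,"claw":-1},{"slide":[1,-1,0],"turn":0,"claw":-1},{"slide":[1,-1,0],"turn":0,"claw":-1}]'
python3 -m pendant '[{"slide":[0.5,-0.5,0],"turn":0,"claw":-1},{"slide":[1,-1,0],"turn":0,"claw":-1},{"slide":[1,-1,0],"turn":0,"claw":-1},{"slide":[1,-1,0],"turn":0,"claw":-1}]'
python3 -m pendant '[{"slide":[0.5,-0.5,0],"turn":0,"claw":-1},{"slide":[1,-1,0],"turn":0,"claw":-1},{"slide":[1,-1,0],"turn":0,"claw":-1},{"slide":[1,-1,0],"turn":0,"claw":-1}]'
cat >> h.py <<'E'
O=np.array([516.8,-53.7]); A=0.217
def where():
    s=r.observe(); X=np.array([np.cos(A),np.sin(A)]); Y=np.array([-X[1],X[0]]); d=s['tcp_pos'][:2]-O; R=s['orientation']
    print('t %.2f shaker xy %.1f %.1f z %.1f toolx-yaw err %.4f tilt %.4f F(x,y,z) %.1f %.1f %.1f open %.2f'%(s['t'],d@X,d@Y,s['tcp_pos'][2],np.arctan2(R[1,0],R[0,0])-A,np.hypot(R[0,2],R[1,2]),s['force'][:2]@X,s['force'][:2]@Y,s['force'][2],s['opening']),s['tcp_pos'].round(1))
E
python3 -c "from h import *; where()"
```

```text
t: 0.65
tcp_pos: [265.4, -463.6, 253.4]
orientation: [[0.945, 0.326, -0.0], [0.326, -0.945, -0.001], [-0.0, 0.001, -1.0]]
force: [-0.3, -0.0, -0.6]
opening: 0.146
finger_force: 0.0
t: 1.15
tcp_pos: [327.3, -337.7, 253.6]
orientation: [[0.946, 0.325, -0.0], [0.325, -0.946, -0.001], [-0.0, 0.001, -1.0]]
force: [0.0, 0.1, 0.5]
opening: 0.002
finger_force: 0.0
t: 1.65
tcp_pos: [389.4, -211.0, 253.4]
orientation: [[0.946, 0.325, -0.0], [0.325, -0.946, -0.001], [-0.001, 0.001, -1.0]]
force: [-0.2, -0.4, 1.1]
opening: -0.001
finger_force: 0.0
t 1.65 shaker xy -158.2 -126.2 z 253.4 toolx-yaw err 0.1140 tilt 0.0011 F(x,y,z) -0.3 -0.3 1.1 open -0.00 [ 389.4 -211.   253.4]
```

```bash
python3 -m pendant '[{"slide":[0.5,-0.5,0],"turn":0.109,"claw":-1},{"slide":[1,-1,0],"turn":0.109,"claw":-1},{"slide":[1,-1,0],"turn":0.109,"claw":-1},{"slide":[1,-1,0],"turn":0.109,"claw":-1},{"slide":[1,-1,0],"turn":0.109,"claw":-1}]'
python3 -c "
from h import *; where(); f=snap('wrist'); cv2.imwrite('pics/w0.png',f['frame'][:,:,::-1])"
```

```text
t: 2.28
tcp_pos: [451.1, -84.7, 253.2]
orientation: [[0.977, 0.213, -0.001], [0.213, -0.977, -0.001], [-0.001, 0.001, -1.0]]
force: [0.1, 0.8, 0.3]
opening: 0.004
finger_force: 0.0
t 2.27 shaker xy -70.9 -16.2 z 253.2 toolx-yaw err -0.0029 tilt 0.0009 F(x,y,z) 0.3 0.8 0.3 open 0.00 [451.1 -84.7 253.2]
```

View pics/w0.png

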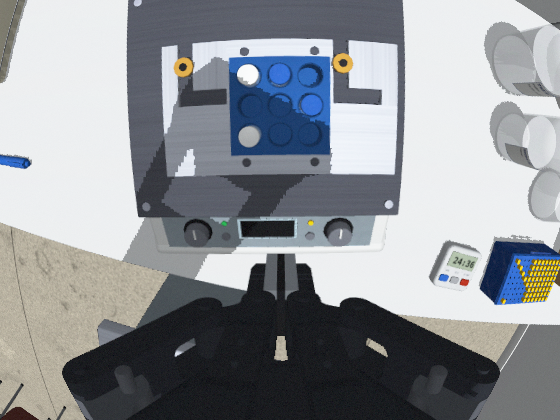

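The wrist view shows the studs at (183,67) and (343,63), the block's top front edge from (232,155) to (330,153), and the closed fingers centred on it at column 280. I'll cross-check positions from here.

```bash
cat >> h.py <<'E'
def wp(f,s,u,v,z):
    k=210/np.tan(np.radians(float(f['fov_y']))/2); a=np.array([u-f['cx'],v-f['cy']]); q=np.linalg.norm(a); th=q/k
    d=np.r_[np.sin(th)*a/q,np.cos(th)]; T=np.eye(4); T[:3,:3]=s['orientation']; T[:3,3]=s['tcp_pos']; P=T@f['tool_from_camera']
    w=P[:3,:3]@d; p=(P[:3,3]+w*(z-P[2,3])/w[2])[:2]-O
    X=np.array([np.cos(A),np.sin(A)]); return np.array([p@X,p@[-X[1],X[0]]]).round(1)
E
python3 - <<'E'
from h import *
s=r.observe(); f=dict(np.load('pics/wrist.npz'))
for n,u,v,z in [('studL',183,67,98),('studR',343,63,98),('blkFL',232,155,126),('blkFR',330,153,126),('blkBL',230,58,126),('blkBR',328,56,126),('plateFL',167,177,90),('plateFR',396,177,90),('plateBL',163,46,90),('plateBR',397,43,90),('platFR',400,215,84),('platFL',136,216,84)]: print(n,wp(f,s,u,v,z))
E
```

```text
studL [47.1 66.5]
studR [ 48.  -69.1]
blkFL [-27.6  21. ]
blkFR [-26.3 -54.5]
blkBL [47.4 21.2]
blkBR [ 48.6 -52.2]
plateFL [-51.   88.7]
plateFR [ -51.8 -123.4]
plateBL [70.  87.9]
plateBR [  72.  -120.5]
platFR [ -90.9 -133.6]
platFL [-91.  129.1]
```

```bash
python3 -m pendant '[{"slide":[0,-0.01,0.5],"turn":0,"claw":-1},{"slide":[0,-0.01,1],"turn":0,"claw":-1},{"slide":[0,-0.01,1],"turn":0,"claw":-1},{"slide":[0,-0.01,1],"turn":0,"claw":-1}]'
python3 -m pendant '[{"slide":[0.1,0,0.15],"turn":0,"claw":-1},{"slide":[0.2,0,0.3],"turn":0,"claw":-1},{"slide":[0.2,0,0.3],"turn":0,"claw":-1},{"slide":[0.2,0,0.3],"turn":0,"claw":-1}]'
python3 -c "
from h import *; where(); f=snap('wrist'); cv2.imwrite('pics/w1.png',f['frame'][:,:,::-1])"
```

```text
t: 2.82
tcp_pos: [452.0, -83.0, 155.2]
orientation: [[0.977, 0.214, 0.002], [0.214, -0.977, -0.001], [0.002, 0.001, -1.0]]
force: [0.3, -1.5, 0.3]
opening: 0.0
finger_force: 0.0
t: 3.32
tcp_pos: [471.8, -78.2, 125.5]
orientation: [[0.977, 0.215, 0.003], [0.215, -0.977, -0.001], [0.003, 0.002, -1.0]]
force: [1.0, -0.9, 0.5]
opening: -0.003
finger_force: 0.0
t 3.33 shaker xy -49.2 -14.2 z 125.5 toolx-yaw err -0.0005 tilt 0.0033 F(x,y,z) 0.7 -1.0 0.5 open -0.00 [471.8 -78.2 125.5]
```

View pics/w1.png

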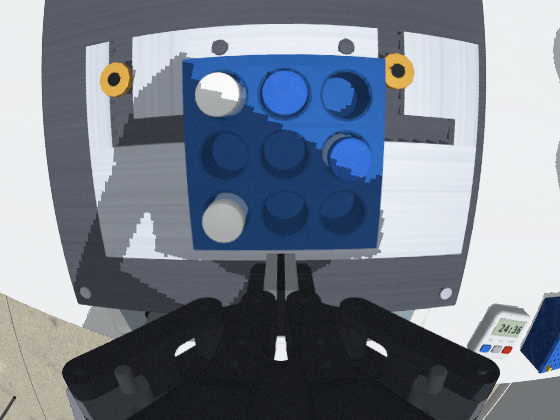

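The fingertips are centred to within 2 mm, with the block's front edge running from (193,250) to (381,248) and the fingers at column 281. Next is a gentle push back.

```bash
python3 -m pendant '[{"slide":[0.03,0.02,0.02],"turn":0,"claw":-1},{"slide":[0.06,0.02,0.02],"turn":0,"claw":-1},{"slide":[0.09,0.02,0.02],"turn":0,"claw":-1},{"slide":[0.12,0.02,0.02],"turn":0,"claw":-1},{"slide":[0.15,0.02,0.02],"turn":0,"claw":-1},{"slide":[0.18,0.02,0.02],"turn":0,"claw":-1},{"slide":[0.21,0.02,0.02],"turn":0,"claw":-1},{"slide":[0.24,0.02,0.02],"turn":0,"claw":-1},{"slide":[0.27,0.02,0.02],"turn":0,"claw":-1}]'
python3 -c "
from h import *; where()"
```

```text
t: 4.5
tcp_pos: [497.7, -73.7, 121.3]
orientation: [[0.977, 0.215, -0.0], [0.215, -0.977, -0.0], [-0.0, 0.0, -1.0]]
force: [-3.6, -0.3, 1.8]
opening: 0.001
finger_force: 2.1
t 4.50 shaker xy -23.0 -15.4 z 121.3 toolx-yaw err -0.0003 tilt 0.0002 F(x,y,z) -3.6 0.5 1.8 open 0.00 [497.7 -73.7 121.3]
```

```bash
python3 -m pendant '[{"slide":[0.02,0,-0.01],"turn":0,"claw":-1},{"slide":[0.04,0,-0.01],"turn":0,"claw":-1},{"slide":[0.06,0,-0.01],"turn":0,"claw":-1},{"slide":[0.08,0,-0.01],"turn":0,"claw":-1},{"slide":[0.08,0,-0.01],"turn":0,"claw":-1}]'
python3 -c "
from h import *; where(); f=snap('wrist'); cv2.imwrite('pics/w2.png',f['frame'][:,:,::-1])"
```

```text
t: 5.12
tcp_pos: [505.6, -72.0, 122.4]
orientation: [[0.977, 0.215, 0.001], [0.215, -0.977, 0.0], [0.001, 0.0, -1.0]]
force: [-1.2, 0.5, -0.4]
opening: 0.002
finger_force: 0.5
t 5.12 shaker xy -14.8 -15.4 z 122.4 toolx-yaw err -0.0003 tilt 0.0006 F(x,y,z) -1.1 0.8 -0.4 open 0.00 [505.6 -72.  122.4]
```

View pics/w2.png

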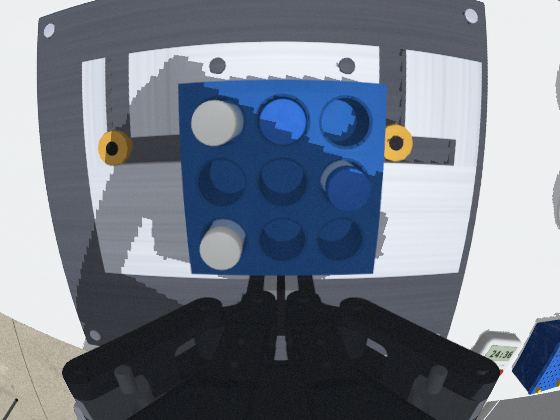

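The studs, at (115,148) and (396,143), are almost level with the second legs, whose centre lines are near rows 149-151. I'll push on gently until the force shows the stop.

```bash
python3 -m pendant '[{"slide":[0.01,0,0],"turn":0,"claw":-1},{"slide":[0.02,0,0],"turn":0,"claw":-1},{"slide":[0.02,0,0],"turn":0,"claw":-1}]'
python3 -c "from h import *; where()"
python3 -m pendant '[{"slide":[0.01,0,0],"turn":0,"claw":-1},{"slide":[0.02,0,0],"turn":0,"claw":-1},{"slide":[0.02,0,0],"turn":0,"claw":-1}]'
python3 -c "from h import *; where()"
```

```text
t: 5.55
tcp_pos: [507.4, -71.7, 122.5]
orientation: [[0.977, 0.215, 0.0], [0.215, -0.977, -0.0], [0.0, 0.0, -1.0]]
force: [-2.4, -0.3, 1.2]
opening: -0.0
finger_force: 1.1
t 5.55 shaker xy -13.0 -15.5 z 122.5 toolx-yaw err -0.0004 tilt 0.0003 F(x,y,z) -2.4 0.2 1.2 open -0.00 [507.4 -71.7 122.5]
t: 5.92
tcp_pos: [509.4, -71.2, 122.5]
orientation: [[0.977, 0.215, 0.0], [0.215, -0.977, -0.0], [0.0, 0.0, -1.0]]
force: [-2.3, -0.6, 1.4]
opening: 0.002
finger_force: 1.4
t 5.92 shaker xy -11.0 -15.5 z 122.5 toolx-yaw err -0.0003 tilt 0.0004 F(x,y,z) -2.4 -0.1 1.4 open 0.00 [509.4 -71.2 122.5]
```

```bash
python3 -m pendant '[{"slide":[0.01,0,0],"turn":0,"claw":-1},{"slide":[0.01,0,0],"turn":0,"claw":-1}]'
python3 -c "from h import *; where()"
python3 -m pendant '[{"slide":[0.01,0,0],"turn":0,"claw":-1},{"slide":[0.01,0,0],"turn":0,"claw":-1}]'
python3 -c "from h import *; where(); f=snap('wrist'); cv2.imwrite('pics/w3.png',f['frame'][:,:,::-1])"
```

```text
t: 6.18
tcp_pos: [510.3, -71.0, 122.4]
orientation: [[0.977, 0.215, 0.0], [0.215, -0.977, -0.0], [0.0, 0.0, -1.0]]
force: [-4.2, -1.2, 2.2]
opening: 0.001
finger_force: 1.9
t 6.17 shaker xy -10.1 -15.5 z 122.4 toolx-yaw err -0.0003 tilt 0.0002 F(x,y,z) -4.4 -0.3 2.2 open 0.00 [510.3 -71.  122.4]
t: 6.42
tcp_pos: [510.9, -71.0, 122.4]
orientation: [[0.977, 0.215, -0.001], [0.215, -0.977, -0.001], [-0.001, 0.0, -1.0]]
force: [-6.3, -2.8, 4.2]
opening: 0.002
finger_force: 2.9
t 6.42 shaker xy -9.5 -15.7 z 122.4 toolx-yaw err -0.0003 tilt 0.0013 F(x,y,z) -6.7 -1.3 4.2 open 0.00 [510.9 -71.  122.4]
```

View pics/w3.png

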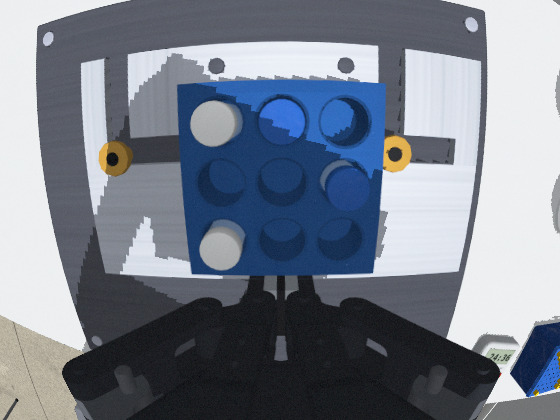

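The force climbed to about 7 N, so the carrier is at the back stop. The studs at (115,157) and (396,154) now stand in the corners. I'll back off, rise, go round to the right side and turn 90° so the flat side of the fingers pushes left.

```bash
python3 -m pendant '[{"slide":[-0.1,0,0],"turn":0,"claw":-1},{"slide":[-0.3,0,0],"turn":0,"claw":-1},{"slide":[-0.4,0,-0.2],"turn":0,"claw":-1},{"slide":[-0.4,0.2,-0.7],"turn":0,"claw":-1},{"slide":[-0.4,0.6,-0.7],"turn":0,"claw":-1},{"slide":[-0.2,0.9,-0.7],"turn":0,"claw":-1},{"slide":[0,0.9,-0.7],"turn":0,"claw":-1},{"slide":[0.2,0.9,-0.7],"turn":-0.15,"claw":-1},{"slide":[0.34,0.9,-0.7],"turn":-0.3,"claw":-1},{"slide":[0.34,0.9,-0.7],"turn":-0.45,"claw":-1}]'
python3 -m pendant '[{"slide":[0,0,0],"turn":-0.17,"claw":-1},{"slide":[0,0,0],"turn":-0.34,"claw":-1},{"slide":[0,0,0],"turn":-0.51,"claw":-1},{"slide":[0,0,0],"turn":-0.68,"claw":-1},{"slide":[0,0,0],"turn":-0.85,"claw":-1},{"slide":[0,0,0],"turn":-1,"claw":-1},{"slide":[0,0,0],"turn":-1,"claw":-1},{"slide":[0,0,0],"turn":-1,"claw":-1}]'
python3 -c "from h import *; where(); f=snap('wrist'); cv2.imwrite('pics/w4.png',f['frame'][:,:,::-1]); print(r.observe()['q'])"
```

```text
t: 7.72
tcp_pos: [564.6, -151.0, 192.1]
orientation: [[0.769, 0.639, 0.002], [0.639, -0.769, 0.0], [0.002, 0.001, -1.0]]
force: [0.5, -0.2, 1.0]
opening: 0.001
finger_force: 0.0
t: 8.72
tcp_pos: [563.7, -151.2, 192.3]
orientation: [[-0.161, 0.987, 0.001], [0.987, 0.161, 0.0], [0.0, 0.001, -1.0]]
force: [0.7, -0.1, 0.1]
opening: -0.0
finger_force: 0.0
t 8.72 shaker xy 24.8 -105.4 z 192.3 toolx-yaw err 1.5159 tilt 0.0006 F(x,y,z) 0.7 -0.3 0.1 open -0.00 [ 563.7 -151.2  192.3]
[-3.89731102e-01 -9.52144736e-05  1.77030565e+00  2.79617959e-04
  1.37098832e+00 -5.52338548e-01]
```

```bash
python3 -m pendant '[{"slide":[0.05,0,0.2],"turn":-0.052,"claw":-1},{"slide":[0.1,-0.02,0.5],"turn":-0.052,"claw":-1},{"slide":[0.1,-0.02,0.68],"turn":-0.052,"claw":-1},{"slide":[0.1,-0.02,0.68],"turn":-0.052,"claw":-1}]'
python3 -c "from h import *; where(); f=snap('wrist'); cv2.imwrite('pics/w4.png',f['frame'][:,:,::-1])"
```

```text
t: 9.28
tcp_pos: [559.1, -141.5, 122.5]
orientation: [[-0.216, 0.976, -0.003], [0.976, 0.216, 0.001], [0.002, -0.003, -1.0]]
force: [0.3, 0.4, 0.5]
opening: -0.002
finger_force: 0.0
t 9.28 shaker xy 22.4 -94.8 z 122.5 toolx-yaw err 1.5720 tilt 0.0034 F(x,y,z) 0.4 0.4 0.5 open -0.00 [ 559.1 -141.5  122.5]
```

View pics/w4.png

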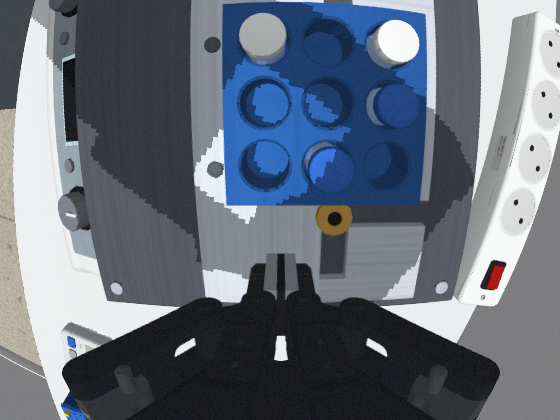

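The view from the right shows the fingers at column 281 against the block's right face (columns 227-422, row 205), about 17 mm in front of its middle. They clear the stud at (334,219). Now I push left.

```bash
python3 -m pendant '[{"slide":[0.1,0,0],"turn":0,"claw":-1},{"slide":[0.2,0,0],"turn":0,"claw":-1},{"slide":[0.25,0,0],"turn":0,"claw":-1},{"slide":[0.28,0,0],"turn":0,"claw":-1},{"slide":[0.31,0,0],"turn":0,"claw":-1},{"slide":[0.34,0,0],"turn":0,"claw":-1},{"slide":[0.37,0,0],"turn":0,"claw":-1},{"slide":[0.4,0,0],"turn":0,"claw":-1}]'
python3 -c "from h import *; where()"
```

```text
t: 10.32
tcp_pos: [551.5, -103.0, 124.5]
orientation: [[-0.217, 0.976, 0.0], [0.976, 0.217, -0.001], [-0.001, 0.0, -1.0]]
force: [0.7, -3.6, 0.7]
opening: 0.003
finger_force: 1.5
t 10.32 shaker xy 23.3 -55.6 z 124.5 toolx-yaw err 1.5723 tilt 0.0007 F(x,y,z) -0.1 -3.7 0.7 open 0.00 [ 551.5 -103.   124.5]
```

```bash
python3 -m pendant '[{"slide":[0.03,0,0],"turn":0,"claw":-1},{"slide":[0.06,0,0],"turn":0,"claw":-1},{"slide":[0.09,0,0],"turn":0,"claw":-1},{"slide":[0.12,0,0],"turn":0,"claw":-1},{"slide":[0.15,0,0],"turn":0,"claw":-1},{"slide":[0.17,0,0],"turn":0,"claw":-1}]'
python3 -c "from h import *; where(); f=snap('wrist'); cv2.imwrite('pics/w5.png',f['frame'][:,:,::-1])"
```

```text
t: 11.08
tcp_pos: [547.8, -86.0, 124.5]
orientation: [[-0.217, 0.976, 0.0], [0.976, 0.217, -0.0], [-0.0, 0.0, -1.0]]
force: [-0.5, -4.5, 2.0]
opening: -0.0
finger_force: 2.0
t 11.07 shaker xy 23.3 -38.3 z 124.5 toolx-yaw err 1.5727 tilt 0.0004 F(x,y,z) -1.4 -4.3 2.0 open -0.00 [547.8 -86.  124.5]
```

View pics/w5.png

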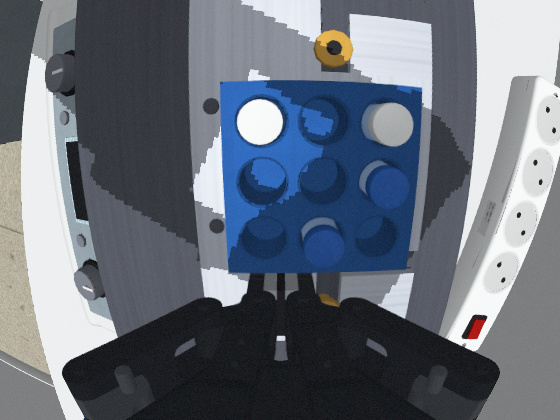

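The left stud, at (333,48), is nearing the closed end of its slot at row 70. A few millimetres remain, so I'll step until the force rises.

```bash
python3 -m pendant '[{"slide":[0.01,0,0],"turn":0,"claw":-1},{"slide":[0.02,0,0],"turn":0,"claw":-1},{"slide":[0.03,0,0],"turn":0,"claw":-1},{"slide":[0.03,0,0],"turn":0,"claw":-1}]'
python3 -c "from h import *; where()"
python3 -m pendant '[{"slide":[0.01,0,0],"turn":0,"claw":-1},{"slide":[0.01,0,0],"turn":0,"claw":-1}]'
python3 -c "from h import *; where()"
```

```text
t: 11.62
tcp_pos: [547.2, -83.2, 124.5]
orientation: [[-0.217, 0.976, 0.0], [0.976, 0.217, -0.0], [-0.0, 0.0, -1.0]]
force: [-0.3, -4.2, 3.4]
opening: -0.003
finger_force: 2.1
t 11.62 shaker xy 23.3 -35.4 z 124.5 toolx-yaw err 1.5725 tilt 0.0003 F(x,y,z) -1.2 -4.1 3.4 open -0.00 [547.2 -83.2 124.5]
t: 11.88
tcp_pos: [547.0, -82.3, 124.5]
orientation: [[-0.217, 0.976, 0.0], [0.976, 0.217, -0.0], [-0.0, 0.0, -1.0]]
force: [-0.1, -4.2, 3.3]
opening: 0.002
finger_force: 2.3
t 11.88 shaker xy 23.3 -34.4 z 124.5 toolx-yaw err 1.5726 tilt 0.0002 F(x,y,z) -1.0 -4.1 3.3 open 0.00 [547.  -82.3 124.5]
```

```bash
python3 -m pendant '[{"slide":[0.01,0,0],"turn":0,"claw":-1},{"slide":[0.01,0,0],"turn":0,"claw":-1}]'
python3 -c "from h import *; where()"
python3 -m pendant '[{"slide":[0.01,0,0],"turn":0,"claw":-1},{"slide":[0.01,0,0],"turn":0,"claw":-1}]'
python3 -c "from h import *; where(); f=snap('wrist'); cv2.imwrite('pics/w6.png',f['frame'][:,:,::-1])"
```

```text
t: 12.12
tcp_pos: [546.8, -81.3, 124.5]
orientation: [[-0.217, 0.976, 0.0], [0.976, 0.217, -0.0], [-0.0, 0.0, -1.0]]
force: [0.9, -4.0, 2.4]
opening: -0.001
finger_force: 2.3
t 12.12 shaker xy 23.3 -33.4 z 124.5 toolx-yaw err 1.5726 tilt 0.0003 F(x,y,z) 0.1 -4.1 2.4 open -0.00 [546.8 -81.3 124.5]
t: 12.38
tcp_pos: [546.6, -80.8, 124.5]
orientation: [[-0.217, 0.976, 0.001], [0.976, 0.217, -0.001], [-0.001, 0.0, -1.0]]
force: [-0.0, -5.9, 2.8]
opening: -0.004
finger_force: 3.1
t 12.38 shaker xy 23.3 -32.8 z 124.5 toolx-yaw err 1.5725 tilt 0.0012 F(x,y,z) -1.3 -5.7 2.8 open -0.00 [546.6 -80.8 124.5]
```

```bash
python3 -m pendant '[{"slide":[0.01,0,0],"turn":0,"claw":-1},{"slide":[0.01,0,0],"turn":0,"claw":-1}]'
python3 -c "from h import *; where()"
```

```text
t: 12.68
tcp_pos: [546.6, -80.6, 124.5]
orientation: [[-0.217, 0.976, 0.001], [0.976, 0.217, -0.003], [-0.003, 0.0, -1.0]]
force: [1.9, -9.7, 1.5]
opening: 0.004
finger_force: 4.6
t 12.68 shaker xy 23.3 -32.7 z 124.5 toolx-yaw err 1.5725 tilt 0.0032 F(x,y,z) -0.2 -9.9 1.5 open 0.00 [546.6 -80.6 124.5]
```

The carrier has stopped: it moved only 0.1 mm while the force rose to 10 N. I'll back straight off, rise, withdraw to the right and check.

```bash
python3 -m pendant '[{"slide":[-0.05,0,0],"turn":0,"claw":-1},{"slide":[-0.2,0,0],"turn":0,"claw":-1},{"slide":[-0.4,0,0],"turn":0,"claw":-1},{"slide":[-0.5,0,-0.3],"turn":0,"claw":-1},{"slide":[-0.5,0,-0.7],"turn":0,"claw":-1},{"slide":[-0.5,0,-1],"turn":0,"claw":-1},{"slide":[-0.5,0,-1],"turn":0,"claw":-1},{"slide":[-0.5,0,-1],"turn":0,"claw":-1}]'
python3 -c "
from h import *; where(); f=snap('wrist'); cv2.imwrite('pics/w7.png',f['frame'][:,:,::-1])"
```

```text
t: 13.68
tcp_pos: [556.6, -128.5, 223.0]
orientation: [[-0.216, 0.976, -0.002], [0.976, 0.216, 0.001], [0.001, -0.001, -1.0]]
force: [-0.4, -0.0, -0.2]
opening: -0.003
finger_force: 0.0
t 13.68 shaker xy 22.8 -81.6 z 223.0 toolx-yaw err 1.5720 tilt 0.0019 F(x,y,z) -0.4 0.0 -0.2 open -0.00 [ 556.6 -128.5  223. ]
```

View pics/w7.png

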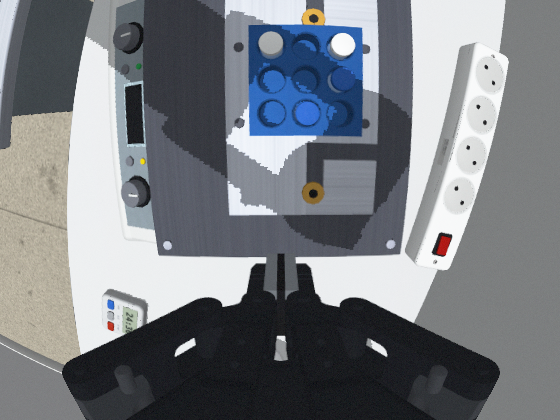

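The right stud at (313,193) stands at the closed end of its slot, and all four vials are seated. One numeric check, then I hand in.

Run:
```python
from h import *
s=r.observe(); f=dict(np.load('pics/wrist.npz'))
sR=wp(f,s,313,193,98); sL=wp(f,s,314,18,98)
c=np.mean([wp(f,s,u,v,126) for u,v in [(249,26),(362,27),(249,135),(361,136)]],0)
print(sR,sL,c,'carrier in shaker',c-(sR+sL)/2+[45,0])
```

```text
[ 48.1 -68.1] [47.6 67.4] [39.625 16.35 ] carrier in shaker [36.775 16.7  ]
```

The carrier is at (36.8, 16.7) against stops at (37, 17), so it is locked. The gripper is about 100 mm up and clear of everything.

```bash
python3 -c "from h import *; print(r.finish_job())"
```

```text
the job is handed in; nothing more can be done
None
```

The carrier is locked on the shaker: I pushed it back to the corner stop, then left to the closed slot ends, measuring it at (36.8, 16.7) mm against stops at (37, 17); the vials stayed in their wells, the arm is clear, and the job is handed in.

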